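Hold the hand microscope over the processor chip

ROBOT

A 6-joint arm with a two-finger parallel gripper is mounted at the origin on the work surface. World frame = base frame: x ahead of the robot, y to its left, z up, the work surface at z = 0. Lengths are in m, angles in rad, forces in N, time in s.
With the tool pointing down it reaches from about 0.275 to 0.725 m from the base axis. Payload 5.6 kg.
Tool frame: the origin (TCP) lies midway between the tips of the shut fingers; the grasp point (between the pads) lies 19 mm behind it; z points along the fingers, y is the line along which they close (so a half turn about z gives the same grasp; the last joint's range is limited). The gripper opens to 85 mm and grips with 20 to 120 N. Pads are 22 mm wide; open, the fingers measure 114 mm over their backs; the gripper's body (76 mm by 85 mm) begins 54 mm behind the grasp point. The pads swing forward as they close: fully open they stand 13 mm farther back than shut.
Start: joints at [1.449, 0.255, 0.108, 0, -1.424, -0.285], TCP at [0.218, 0.505, 0.231] pointing down, gripper open.
Joint ranges: [-2.95, 2.95], [-1.21, 1.97], [-1.09, 1.5], [-2.87, 1.71], [-2.94, -0.07], [-3.05, 3.05]. Speed limits (rad/s): [2.57, 2.57, 3.14, 3.14, 3.14, 3.14].

INTERFACE

Orientations are given as a unit quaternion [w, x, y, z].
In Python, from plant import manip gives the robot as it stands. The module is installed in compiled form; this text tells all that it offers.
- The arm moves only by the tool drive_tool, never from a script. Its argument "commands" is a list that holds one entry, the list of rows, each a list of 7 numbers: the turn, a rotation vector about the tool's x, y, z in degrees, then the shift along the tool's x, y, z in mm, then the finger opening in mm, from 0 to 85.4. A call has 1 to 10 rows; each row is the pose to reach, as a shift and turn from the pose commanded when the call began, along the tool's axes at that moment; what a row does not reach only later rows make up. A row lasts 1/12 s, in which the tool goes at most 41.7 mm and 7.16 degrees, less where a joint would pass 70% of its speed; a pose out of reach is approached as far as the arm can. A call with a gripper value outside its range is refused whole. The fingers move at their own pace and stop on an object; "grip_force" is the grip in N (left out, the last holds). Time passes only in rows, so rows that repeat a pose let the fingers close. It gives the time, the measured TCP pose, the force, the opening and the grip force at its end, in the units of the state.
- manip.sense(): the state, without advancing time (a new reading comes with each control period).
- manip.camera(name): name is "scene" or "top" or "wrist"; returns the picture (480x640x3 uint8, red, green, blue); there is no depth.
- manip.camera_model(name): a dict with "K" (3x3 intrinsics, pixels), "rvec" (rotation vector, rad) and "tvec" (3), from world to camera coordinates, as OpenCV has them; the wrist camera has in their place "tool_from_camera" (4x4, takes a point from camera to tool coordinates, whose origin is the TCP and whose axes are the flange's). Camera axes: x right, y down, z forward; pixel columns grow to the right and rows downward; lengths in m; the calibration is good to about 2 mm. A picture is of the moment at which its call begins: read the wrist's pose just before it. camera_model takes no time and is no camera call.
- manip.hand_in(): hands the job in; it is judged then, once.
The state is a dict: "t": time; "joint_positions": joint angles; "dq": joint speeds; "effort": joint torques, N m; "tcp_pos": TCP position; "eef_rot": TCP orientation; "ft_force": force on the tool from outside, world axes, zero at the start; "ft_torque": the same for the moment, N m; "gripper_width": opening from 0.0 (shut) to 1.0 (fully open); "grasp_force": force on a finger pad.
Only numpy, scipy, OpenCV 4.12 (cv2) and the standard library are available. Lean on these libraries where they do the work, as an engineer would, in place of code of your own. Each camera call takes 0.05 s, during which the arm holds its last target. There are 200 camera calls.

TASK

Take the cordless hand microscope out of its holster, carry it across clear of the solder reels and the tall parts, and hold it centred over the large square chip of the processor board for inspection: upright, the flat sides of its housing parallel to the chip's edges, its clear hood about one centimetre above the chip. The microscope must not touch the boards or the reel stand, and the boards, the spray can, the flux bottle and the loose solder reel stay where they are. Finish holding it there, still and firmly gripped: do not put it down or let go.

Things in the scene. Friction and masses are not known exactly. Their poses are not given: they have to be found in the camera images.
- scope: the cordless hand microscope, about 0.17 kg, 136 mm long, standing nose down in the holster. Origin: centre of its flat lower rim (the nose); z up along it. From the nose: round clear hood and barrel, 34 mm across, to 42 mm; focus ring, 39 mm across, to 58 mm; cream housing 40 x 30 mm (along its x, y) to 136 mm, flat top. Grip the housing across its 30 mm (along y), from above
- scope_nose (a point): the origin of the microscope: centre of the lower rim of its clear hood
- holster: the microscope's holster, a grey block 58 x 58 mm with a 38.5 mm square pocket, on a dark steel foot 100 x 84 x 8 mm; its top is 46 mm above the bench and the nose of the microscope stands on the pocket's floor, 8 mm above the bench. Fixed. Origin: centre of its underside on the bench
- cpu_board: the processor board, a loose green board 100 x 90 mm (its x, y), its face 11.6 mm above the bench on spacers; the only one with a large square chip (28 x 28 mm, black, 3 mm thick, near the middle). Tall parts stand round the chip, none nearer than 30 mm to its centre, up to 40 mm above the bench. Origin: on the bench under the board's centre, z up
- chip_top (a point): centre of the top face of the large square chip, 14.6 mm above the bench; its x and y axes are parallel to the chip's edges and to the board's
- power_board: the power board, loose, same size as the processor board, with a transformer and capacitors up to 46 mm above the bench and only a small 12 mm chip. Origin: on the bench under its centre
- relay_board: the relay board, loose, same size, with a row of four black relays up to 28 mm above the bench and only small chips. Origin: on the bench under its centre
- reel_stand: the solder reel stand, fixed: grey foot 190 x 72 mm (along its x, y) with three reels on a level spindle along its x, between the holster and the boards; the reels reach 98 mm above the bench. Origin: centre of its underside on the bench
- spray_can: a loose spray can standing on the bench, 52 mm across, 188 mm tall with its red nozzle. Origin: centre of its underside
- flux_bottle: a loose amber bottle standing on the bench, 36 mm across, 98 mm tall. Origin: centre of its underside
- loose_reel: a loose reel of solder standing on its flange on the bench, 62 mm across, 44 mm tall. Origin: centre of its underside
Things that resemble listed ones, but are neither listed nor needed, are in the scene too. Leave any green look-alike of the scope alone.

How it is judged:
On the way:
1. the microscope is gripped and lifted clear of the holster (height (world z) of scope_nose above 0.05 m and contact force between the fingers and scope above 1 N), for 0.1 s.
At the end, for the whole second after the job is handed in: the fingers hold the microscope still, touching nothing else: nose centred within 6 mm over the large square chip and 4 to 17 mm above its top face, within 0.12 rad of upright, housing sides within 0.14 rad of parallel to the chip's edges (any of the four ways round) (contact force between the fingers and scope above 1 N and horizontal distance between scope_nose and chip_top below 0.006 m and z of scope_nose in the frame of chip_top between 0.004 and 0.017 m and angle between scope's own z axis and vertical below 0.12 rad and (angle between the x axis of scope and the x axis of chip_top, either way round below 0.14 rad or angle between the x axis of scope and the y axis of chip_top, either way round below 0.14 rad) and linear speed of scope below 0.02 m/s and contact force between scope and cpu_board below 0.1 N and angle between cpu_board's own z axis and vertical below 0.03 rad); the arm keeps its last pose, push and grip.
It fails at once if the microscope touches a board or the reel stand (contact force between scope and cpu_board above 0.5 N or contact force between scope and power_board above 0.5 N or contact force between scope and relay_board above 0.5 N or contact force between scope and reel_stand above 0.5 N).
It fails at once if a board is shifted by more than 8 mm (distance of any of cpu_board, power_board, relay_board from where it was at the start of the episode above 0.008 m).
It fails at once if the spray can, the flux bottle or the loose reel is shifted by more than 15 mm or knocked over (distance of any of spray_can, flux_bottle, loose_reel from where it was at the start of the episode above 0.015 m or angle between any of spray_can, flux_bottle, loose_reel's own z axis and vertical above 0.3 rad).
It also fails if it takes over 45 s, if anything falls off the work surface, if the arm or the gripper's body presses on something with over 40 N, if the wrist force passes 120 N, or if a joint passes its speed limit or range.

## Working session

There is one attempt and no reset: what is moved stays moved. The work goes in short steps, Python scripts to look and compute and a tool call to move; the robot and the scene stay as the last step left them, time stands still between calls to the robot, and variables do not carry over. Pictures are saved under pics/ and viewed, at most 13 in all, crops included, and the job is handed in when it is done.

Besides the shell and the picture viewer there is one more tool, called after "Call:" by a JSON object that holds its "method" and its "body". drive_tool: Moves the arm, as the interface text tells. Its arguments: {"type":"object","properties":{"commands":{"type":"array","items":{"type":"array","items":{"type":"array","items":{"type":"number"}}}},"grip_force":{"type":"number"}},"required":["commands"]}

```bash
mkdir -p pics
cat > h.py <<'E'
import numpy as np, cv2
from scipy.spatial.transform import Rotation as R
from plant import manip
def cam(n):
    s=manip.sense(); im=manip.camera(n); return s,im
def T(n,s=None):
    m=manip.camera_model(n); K=np.array(m["K"])
    if n!="wrist":
        Rc=cv2.Rodrigues(np.array(m["rvec"],float))[0]; t=np.array(m["tvec"]).ravel()
        return K,Rc.T,-Rc.T@t
    q=np.array(s["eef_rot"]); Rt=R.from_quat(q[[1,2,3,0]]).as_matrix()
    X=np.array(m["tool_from_camera"]); return K,Rt@X[:3,:3],Rt@X[:3,3]+np.array(s["tcp_pos"])
def ray(n,uv,z,s=None):
    K,Rw,c=T(n,s); d=(Rw@np.linalg.inv(K)@np.c_[np.atleast_2d(uv),np.ones(len(np.atleast_2d(uv)))].T).T
    return c+d*((z-c[2])/d[:,2])[:,None]
def save(n,im): cv2.imwrite("pics/"+n+".png",im[:,:,::-1])
E
python3 - <<'E'
from h import *
for n in ("scene","top"):
    s,im=cam(n); save(n+"0",im); np.save(n+"0.npy",im); print(n,T(n)[2],T(n)[0])
print(s)
E
```

```text
scene [ 1.33445901 -0.15867944  1.26919721] [[594.08966339   0.         309.26459421]
 [  0.         594.08966339 237.98702721]
 [  0.           0.           1.        ]]
top [0.44242464 0.1055536  1.27401674] [[611.33722395   0.         318.94191629]
 [  0.         611.33722395 242.00000331]
 [  0.           0.           1.        ]]
{'t': 0.05, 'joint_positions': array([ 1.44862351e+00,  2.55732161e-01,  1.07049944e-01, -4.18732366e-04,
       -1.42390835e+00, -2.84584305e-01]), 'dq': array([-3.97052843e-04, -1.98590964e-03,  1.23554113e-03,  7.05034080e-04,
       -1.47864237e-03,  6.40380712e-05]), 'effort': array([-4.31791515e-03, -3.87990153e+01,  2.38767958e+01,  5.38786724e+00,
       -3.56562537e-03,  9.17540092e-06]), 'tcp_pos': array([0.2173779 , 0.50470213, 0.23043014]), 'eef_rot': array([ 9.10960162e-04,  9.79383126e-01, -2.02009514e-01, -1.33630458e-04]), 'ft_force': array([-0.24850414, -1.22193542,  0.03709604]), 'ft_torque': array([-0.03556283,  0.04033542,  0.04000493]), 'grasp_force': 0.0, 'gripper_width': 0.9982113047959186}
```

View pics/top0.png

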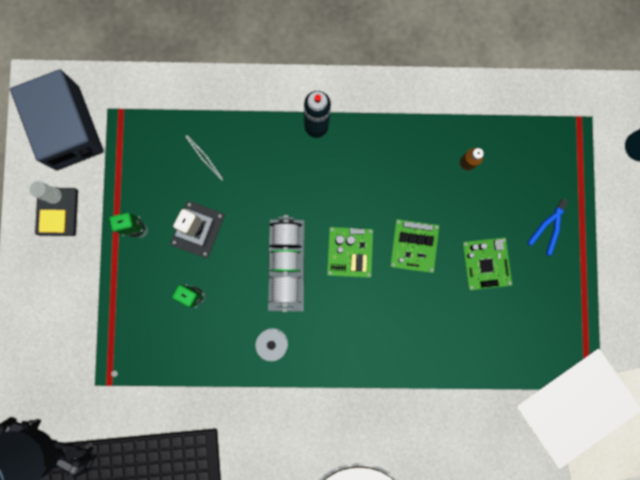

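View pics/scene0.png

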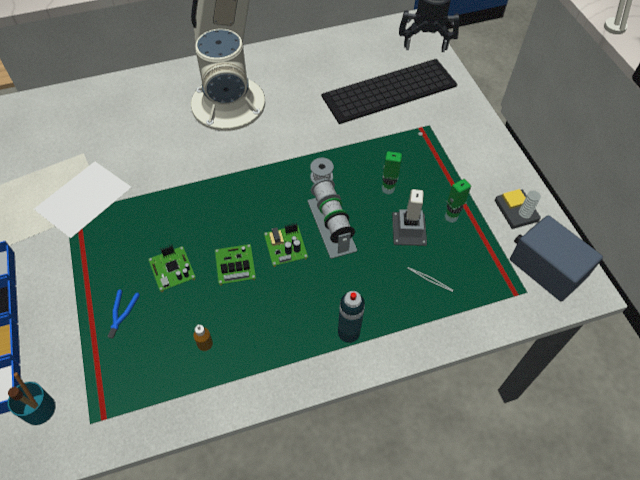

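The top view shows these candidates:
- **Scope:** the cream one in the holster at (187,222). The green look-alikes at (124,222) and (186,296) are ruled out by colour.
- **Boards:** the power board is at (350,252), the relay board at (415,246) and the processor board, with the large square chip, at (488,264).

The reel stand is at (286,265), the can at (317,112), the bottle at (474,157) and the loose reel at (271,345).

Run:
```python
from h import *
im=np.load("top0.npy")
a=cv2.resize(im[185:265,155:245],(400,356),interpolation=cv2.INTER_CUBIC)
b=cv2.resize(im[225:305,445:535],(400,356),interpolation=cv2.INTER_CUBIC)
save("crop0",np.hstack([a,b]))
hsv=cv2.cvtColor(im,cv2.COLOR_RGB2HSV)
def biggest(m,box):
    k=np.zeros_like(m); x0,y0,x1,y1=box; k[y0:y1,x0:x1]=m[y0:y1,x0:x1]
    c=max(cv2.findContours(k,0,2)[0],key=cv2.contourArea); return c[:,0].astype(float)
def rect(uv,z):
    p=ray("top",uv,z)[:,:2]; r=cv2.minAreaRect((p*1000).astype(np.float32)); return r
m=cv2.inRange(hsv,(0,0,200),(40,80,255)); c=biggest(m,(165,200,215,245)); print("scope top",rect(c,.144),c.mean(0))
g=cv2.inRange(hsv,(40,120,110),(75,255,255))
for n,bx in dict(pow=(320,220,380,285),rel=(385,215,445,275),cpu=(455,230,520,295)).items(): print(n,rect(biggest(g,bx),.0116))
d=cv2.inRange(hsv,(0,0,0),(180,255,60)); c=biggest(d,(476,255,499,277)); print("chip",rect(c,.0146),c.mean(0))
for n,uv,z in (("can",(318,98),.188),("bottle",(477,153),.098),("loose",(271,345),.044),("standtop",(286,218),.05),("standbot",(286,310),.0),("holster foot",(199,229),.008)): print(n,ray("top",uv,z)[0])
```

```text
scope top ((587.4150390625, 336.9845886230469), (26.890533447265625, 36.45662307739258), 64.19847106933594) [183.90196078 220.47058824]
pow ((543.545654296875, 19.817113876342773), (94.81866455078125, 104.52204132080078), 87.75279235839844)
rel ((558.3751831054688, -114.78871154785156), (93.73987579345703, 103.83705139160156), 82.906494140625)
cpu ((523.5516357421875, -265.9914855957031), (103.46503448486328, 92.98396301269531), 7.145198822021484)
chip ((518.795654296875, -263.6974792480469), (22.817459106445312, 22.966060638427734), 0.7273803949356079) [486.23076923 266.38461538]
can [0.81059055 0.09177609 0.188     ]
bottle [ 0.73531412 -0.2238086   0.098     ]
loose [0.35349013 0.17745105 0.044     ]
standtop [0.60747462 0.15168064 0.05      ]
standbot [0.42223383 0.15037357 0.        ]
holster foot [0.58757806 0.33345488 0.008     ]
```

View pics/crop0.png

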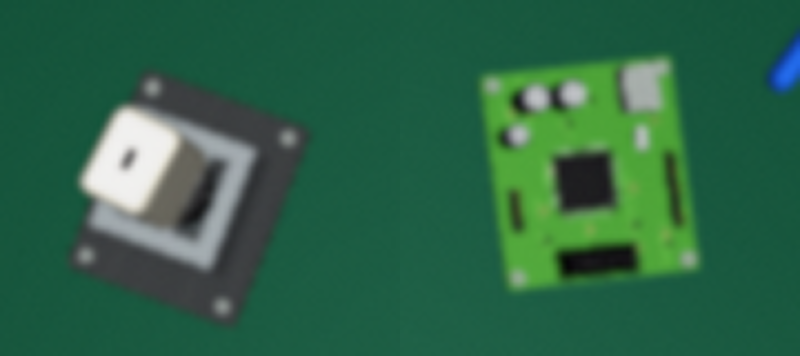

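The crop confirms the cream scope, upright and roughly aligned with its holster. The board on the right has the big square chip at its middle. The measured sizes are plausible: top face 27x36 mm, board 103x93 mm. Next I move over the scope to look from close by.

Call:
{"method": "drive_tool", "body": {"commands": [[[0,0,0,40,0,-10,85],[0,0,0,80,0,-20,85],[0,0,0,120,0,-30,85],[0,0,0,160,0,-40,85],[0,0,0,200,0,-40,85],[0,0,0,240,0,-40,85],[0,0,0,280,0,-40,85],[0,0,0,310,4,-40,85],[0,0,0,330,8,-40,85],[0,0,0,330,8,-40,85]]], "grip_force": 60}}

```text
t: 0.93
tcp_pos: [0.5203, 0.3644, 0.2697]
eef_rot: [0.001, 0.979, -0.204, -0.0]
ft_force: [-0.8, 0.1, -1.0]
gripper_width: 0.998
grasp_force: 0.0
```

Run:
```python
from h import *
s,im=cam("wrist"); save("w1",im); np.save("w1.npy",im); np.save("w1s.npy",s,allow_pickle=True)
print(s["tcp_pos"],s["eef_rot"],s["joint_positions"],manip.camera_model("wrist"))
K,Rw,c=T("wrist",s)
for p in ([.587,.337,.144],[.587,.335,.046]):
    q=K@(Rw.T@(np.array(p)-c)); print(q[:2]/q[2])
```

```text
[0.52030789 0.36440895 0.26971066] [ 1.32296031e-03  9.78935023e-01 -2.04167376e-01 -3.90362442e-04] [ 8.56853148e-01  4.28643313e-01  4.53404380e-01  6.06038676e-04
 -1.59824875e+00  3.02732419e-01] {'K': array([[341.30502233,   0.        , 322.17077581],
       [  0.        , 341.30502233, 237.17320497],
       [  0.        ,   0.        ,   1.        ]]), 'tool_from_camera': array([[ 7.63691404e-04, -9.60244276e-01, -2.79160074e-01,
         7.05308849e-02],
       [ 9.99999666e-01,  6.52185942e-04,  4.92310125e-04,
         1.43980966e-04],
       [-2.90673704e-04, -2.79160356e-01,  9.60244454e-01,
        -1.42567862e-01],
       [ 0.00000000e+00,  0.00000000e+00,  0.00000000e+00,
         1.00000000e+00]])}
[319.38143885 135.75586245]
[321.62081175 135.51205335]
```

View pics/w1.png

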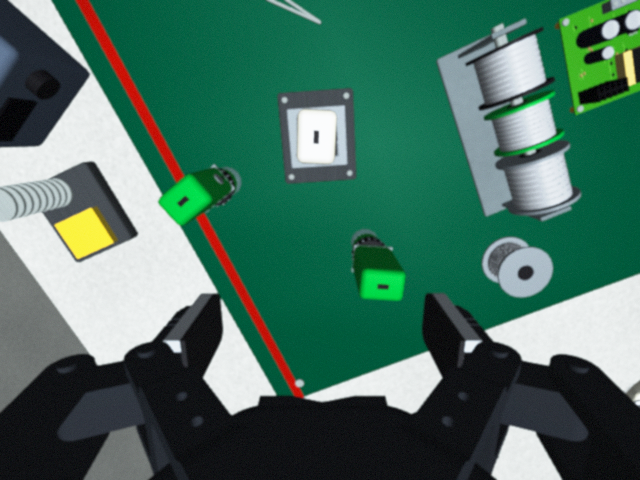

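The scope's white top is at about (317,136), close to the predicted (319,136), with its long side along the tool's x. The green decoys, at (200,195) and (377,270), stay clear of the path. Next I measure its centre and yaw.

Run:
```python
from h import *
im=np.load("w1.npy"); s=np.load("w1s.npy",allow_pickle=True).item()
hsv=cv2.cvtColor(im,cv2.COLOR_RGB2HSV)
m=cv2.inRange(hsv,(0,0,215),(180,60,255)); k=np.zeros_like(m); k[95:180,285:350]=m[95:180,285:350]
c=max(cv2.findContours(k,0,2)[0],key=cv2.contourArea)[:,0].astype(float); print(c.min(0),c.max(0))
p=ray("wrist",c,.144,s); r=cv2.minAreaRect((p[:,:2]*1000).astype(np.float32)); print(r)
q=np.array(s["eef_rot"]); M=R.from_quat(q[[1,2,3,0]]).as_matrix()
print("tool d mm",M.T@(np.r_[np.array(r[0])/1000,.086]-s["tcp_pos"])*1000, "y dir",np.degrees(np.arctan2(M[1,1],M[0,1])))
```

```text
[298. 107.] [345. 163.]
((586.4427490234375, 335.4736633300781), (36.08123016357422, 40.42483139038086), 66.49655151367188)
tool d mm [ 72.22885197  -0.41846611 183.69402606] y dir -113.56152983760875
```

Run:
```python
from h import *
im=np.load("w1.npy"); s=np.load("w1s.npy",allow_pickle=True).item()
hsv=cv2.cvtColor(im,cv2.COLOR_RGB2HSV); m=cv2.inRange(hsv,(0,0,215),(180,60,255))
k=np.zeros_like(m); k[95:180,285:350]=m[95:180,285:350]; k=cv2.morphologyEx(k,cv2.MORPH_OPEN,np.ones((13,13)))
c=max(cv2.findContours(k,0,2)[0],key=cv2.contourArea)[:,0].astype(float); print(c.min(0),c.max(0))
for n in range(110,162,8): print(n,np.where(k[n])[0][[0,-1]],im[n,294:346:3,2])
r=cv2.minAreaRect((ray("wrist",c,.144,s)[:,:2]*1000).astype(np.float32)); print(r)
```

```text
[298. 110.] [335. 162.]
110 [302 317] [212 217 206 217 221 215 216 210 205 204 199 194 199 215 223 222 224 130]
118 [299 335] [218 169 239 252 253 252 253 252 252 252 253 253 252 249 209 224 221 154]
126 [299 335] [220 182 241 252 253 253 252 252 252 253 253 253 252 248 191 222 223 171]
134 [298 334] [219 186 243 252 253 253 251  71 142 253 253 253 252 246 150 220 221 188]
142 [298 334] [218 185 243 252 252 253 246  97 174 253 253 253 251 240 136 219 225 197]
150 [298 333] [219 194 244 252 253 253 253 253 253 253 252 252 251 231  96 217 220 209]
158 [299 333] [216 198 238 249 250 250 250 251 251 251 252 252 248 217 218 222 223 218]
((587.3724975585938, 339.5046691894531), (27.62240982055664, 37.80138397216797), 63.081783294677734)
```

Call:
{"method": "drive_tool", "body": {"commands": [[[0,0,1,36,-2,0,85],[0,0,2.5,72,-3.5,20,85],[0,0,2.5,72,-3.5,50,85],[0,0,2.5,72,-3.5,80,85],[0,0,2.5,72,-3.5,110,85],[0,0,2.5,72,-3.5,140,85],[0,0,2.5,72,-3.5,160,85],[0,0,2.5,72,-3.5,175,85],[0,0,2.5,72,-3.5,184,85],[0,0,2.5,72,-3.5,184,85]]]}}

```text
t: 1.82
tcp_pos: [0.5832, 0.3418, 0.0848]
eef_rot: [0.002, 0.975, -0.223, -0.002]
ft_force: [0.1, -0.5, -0.4]
gripper_width: 0.999
grasp_force: 0.0
```

Call:
{"method": "drive_tool", "body": {"commands": [[[0,0,0,0,0,0,60],[0,0,0,0,0,0,45],[0,0,0,0,0,0,35],[0,0,0,0,0,0,20],[0,0,0,0,0,0,10],[0,0,0,0,0,0,10],[0,0,0,0,0,0,10],[0,0,0,0,0,0,10]]], "grip_force": 60}}

```text
t: 2.48
tcp_pos: [0.5855, 0.3423, 0.0884]
eef_rot: [-0.001, 0.975, -0.223, 0.001]
ft_force: [-0.5, 1.1, 5.8]
gripper_width: 0.342
grasp_force: 56.5
```

Call:
{"method": "drive_tool", "body": {"commands": [[[0,0,0,0,0,-8,10],[0,0,0,0,0,-20,10],[0,0,0,0,0,-35,10],[0,0,0,0,0,-50,10],[0,0,0,0,0,-70,10],[0,0,0,0,0,-95,10],[0,0,0,0,0,-120,10],[0,0,0,0,0,-140,10],[0,0,0,0,0,-150,10],[0,0,0,0,0,-150,10]]]}}

```text
t: 3.32
tcp_pos: [0.5857, 0.3423, 0.2396]
eef_rot: [-0.001, 0.975, -0.223, 0.001]
ft_force: [0.0, -0.1, -1.5]
gripper_width: 0.346
grasp_force: 55.8
```

Run:
```python
from h import *
s=manip.sense(); print(s["tcp_pos"],s["eef_rot"],s["joint_positions"],s["grasp_force"],s["ft_force"])
q=np.array(s["eef_rot"]); M=R.from_quat(q[[1,2,3,0]]).as_matrix()
print(M)
print("tool d mm",M.T@(np.array([.520,-.2645,.24])-s["tcp_pos"])*1000, "y dir",np.degrees(np.arctan2(M[1,1],M[0,1])))
s,a=cam("scene"); s,b=cam("wrist")
save("s2",np.hstack([cv2.resize(a[120:320,300:500],(400,400)),cv2.resize(b,(400,300))[:,:].repeat(1,0) if 0 else cv2.copyMakeBorder(cv2.resize(b,(400,300)),0,100,0,0,0)]))
```

```text
[0.58569494 0.34226188 0.2395723 ] [-0.00141259  0.9747302  -0.22337775  0.00119629] [ 7.58699150e-01  5.19272872e-01  5.22621892e-01  4.27975197e-04
 -1.57046799e+00  3.61540210e-01] 55.79407095909119 [ 0.0051569  -0.08777517 -1.53778534]
[[ 0.9002019  -0.4354627   0.00296321]
 [-0.43546945 -0.90020077  0.00221934]
 [ 0.00170104 -0.00328824 -0.99999315]]
tool d mm [205.08828014 574.81380589  -1.96897743] y dir -115.81488939665658
```

View pics/s2.png

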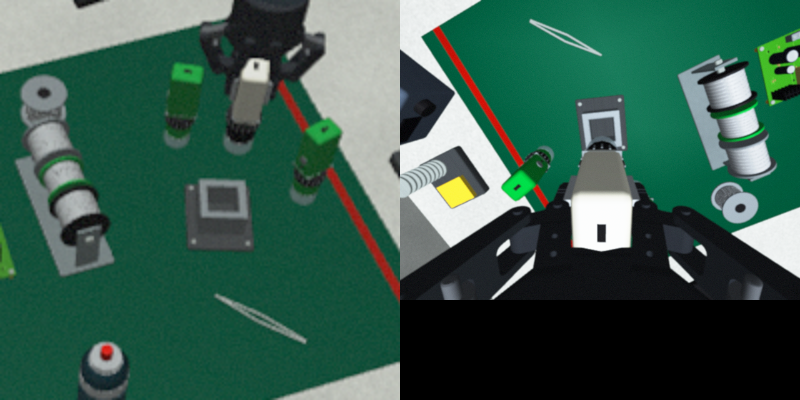

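Left panel: the scope hangs upright in the fingers and the holster is empty. Right panel: the scope is centred between the pads. Next I carry it across at a nose height of about 0.16 m.

Call:
{"method": "drive_tool", "body": {"commands": [[[0,0,1,4,10,0,10],[0,0,4,12,34,0,10],[0,0,7,22,62,0,10],[0,0,10,34,94,0,10],[0,0,14,46,128,0,10],[0,0,18,58,162,0,10],[0,0,22,70,196,0,10],[0,0,26,80,225,0,10],[0,0,29,88,246,0,10],[0,0,29,90,252,0,10]]]}}

```text
t: 4.25
tcp_pos: [0.5547, 0.072, 0.2361]
eef_rot: [0.001, 0.886, -0.463, -0.001]
ft_force: [0.5, 0.5, -2.2]
gripper_width: 0.345
grasp_force: 55.9
```

Run:
```python
from h import *
s=manip.sense(); print(s["tcp_pos"],s["joint_positions"],s["grasp_force"])
q=np.array(s["eef_rot"]); M=R.from_quat(q[[1,2,3,0]]).as_matrix()
print("tool d mm",M.T@(np.array([.520,-.2645,.24])-s["tcp_pos"])*1000, M.T@(np.array([.52-.01,-.2645+.08,.24])-s["tcp_pos"])*1000,"y dir",np.degrees(np.arctan2(M[1,1],M[0,1])))
```

```text
[0.55471477 0.07196265 0.23612034] [ 4.08856990e-01  2.74600233e-01  1.46465475e-01  2.82953287e-04
 -1.44573132e+00  1.99071805e-01] 55.94600737094879
tool d mm [256.34251596 220.69205876  -3.28843714] [184.96553155 183.20449039  -3.37962693] y dir -145.16616968327085
```

Remaining turn is +27.7°. I'll go to the viewing point about 80 mm short of the chip.

Call:
{"method": "drive_tool", "body": {"commands": [[[0,0,2,10,10,0,10],[0,0,6,32,32,0,10],[0,0,10,57,56,0,10],[0,0,14,82,81,0,10],[0,0,18,107,106,0,10],[0,0,22,132,131,0,10],[0,0,25,155,154,0,10],[0,0,28,175,173,0,10],[0,0,28,185,183,0,10],[0,0,28,185,183,0,10]]]}}

```text
t: 5.08
tcp_pos: [0.5121, -0.1833, 0.2361]
eef_rot: [0.001, 0.749, -0.663, -0.001]
ft_force: [-0.2, -0.2, -2.0]
gripper_width: 0.341
grasp_force: 56.0
```

Run:
```python
from h import *
s,im=cam("wrist"); save("w3",im); np.save("w3.npy",im); np.save("w3s.npy",s,allow_pickle=True)
print(s["tcp_pos"],s["eef_rot"],s["joint_positions"],s["grasp_force"])
K,Rw,c=T("wrist",s)
p=np.array([.52,-.2645,.0146]); q=K@(Rw.T@(p-c)); u,v=q[:2]/q[2]; print("pred chip",u,v)
u,v=int(u),int(v)
def rect(m,z,o=1):
    cs=cv2.findContours(m,0,2)[0]; b=max(cs,key=cv2.contourArea)[:,0].astype(float)
    return cv2.minAreaRect((ray("wrist",b,z,s)[:,:2]*1000).astype(np.float32)),b.mean(0)
hsv=cv2.cvtColor(im,cv2.COLOR_RGB2HSV)
g=cv2.inRange(hsv,(40,120,100),(75,255,255)); print("board",rect(g,.0116))
d=cv2.inRange(hsv,(0,0,0),(180,255,70)); k=np.zeros_like(d); k[max(v-30,0):v+30,u-30:u+30]=d[max(v-30,0):v+30,u-30:u+30]; print("chip",rect(k,.0146))
```

```text
[ 0.51209423 -0.1832581   0.23612295] [ 0.0009046   0.74877719 -0.66282068 -0.00080531] [-5.55329033e-02  2.43183983e-01  1.04461039e-01  4.24120481e-04
 -1.43445893e+00  1.77110668e-01] 56.02322459220886
pred chip 323.15780763915853 127.02537239708563
board (((522.7759399414062, -264.53497314453125), (102.65943145751953, 91.51373291015625), 7.038326740264893), array([330.90410959, 128.39726027]))
chip (((518.8206787109375, -262.1112365722656), (24.663681030273438, 24.27244758605957), 7.011229038238525), array([328.        , 125.71428571]))
```

View pics/w3.png

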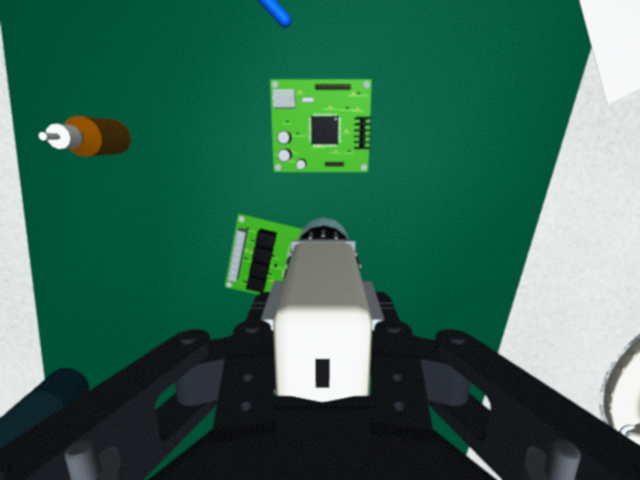

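The processor board's chip is at (325,130), between the bottle on the left and the relay board below. The scope is held at bottom centre, with its hood tip at (323,232). The wrist measurement of the chip agrees with the top view: (0.519,-0.263), yaw 7.0°. Next I measure the held scope relative to the tool.

Run:
```python
from h import *
im=np.load("w3.npy"); s=np.load("w3s.npy",allow_pickle=True).item()
hsv=cv2.cvtColor(im,cv2.COLOR_RGB2HSV); V=hsv[:,:,2]
for r in range(220,404,8):
    k=np.where((hsv[r,260:390,1]<70)&(V[r,260:390]>135))[0]+260
    print(r,V[r,310],k[[0,-1]] if len(k) else None, end=' | ')
m=((V[345:400,280:365]<90)*255).astype(np.uint8); n,_,st,ce=cv2.connectedComponentsWithStats(m); print([(st[i],ce[i]+[280,345]) for i in range(1,n)])
print([(r,V[r,300],V[r,345]) for r in range(325,345,2)],[(r,V[r,300],V[r,345]) for r in range(386,404,2)])
c=im[200:420,250:400]; z=cv2.resize(c,(545,800),interpolation=cv2.INTER_CUBIC)[:600]
t=np.array(manip.camera_model("wrist")["tool_from_camera"]);K=T("wrist",s)[0]
for x in (0,.003):
  for P in ([x-.02,0,-.0556],[x+.02,0,-.0556],[x,0,-.0556],[x+.017,0,.0804],[x,.015,-.0556]):
    q=K@(t[:3,:3].T@(np.array(P)-t[:3,3])); print(P,q[:2]/q[2])
save("c3",z)
```

```text
220 99 None | 228 62 None | 236 86 None | 244 120 [291 354] | 252 122 [289 289] | 260 122 None | 268 124 None | 276 125 None | 284 126 None | 292 122 None | 300 121 None | 308 186 [282 365] | 316 245 [275 370] | 324 249 [270 375] | 332 250 [274 370] | 340 250 [275 370] | 348 250 [275 370] | 356 250 [275 369] | 364 250 [276 369] | 372 250 [276 368] | 380 250 [277 368] | 388 250 [277 368] | 396 250 [292 352] | [(array([ 36,  15,  13,  27, 349], dtype=int32), array([322.        , 372.92550143])), (array([ 0, 51, 25,  4, 64], dtype=int32), array([289.390625, 398.03125 ])), (array([60, 51, 25,  4, 61], dtype=int32), array([354.24590164, 398.13114754]))]
[(325, np.uint8(249), np.uint8(249)), (327, np.uint8(250), np.uint8(250)), (329, np.uint8(250), np.uint8(250)), (331, np.uint8(250), np.uint8(251)), (333, np.uint8(250), np.uint8(250)), (335, np.uint8(251), np.uint8(250)), (337, np.uint8(250), np.uint8(250)), (339, np.uint8(250), np.uint8(251)), (341, np.uint8(251), np.uint8(250)), (343, np.uint8(250), np.uint8(250))] [(386, np.uint8(250), np.uint8(250)), (388, np.uint8(250), np.uint8(250)), (390, np.uint8(250), np.uint8(250)), (392, np.uint8(250), np.uint8(250)), (394, np.uint8(249), np.uint8(250)), (396, np.uint8(240), np.uint8(239)), (398, np.uint8(92), np.uint8(81)), (400, np.uint8(21), np.uint8(22)), (402, np.uint8(18), np.uint8(20))]
[-0.02, 0, -0.0556] [320.83047632 434.60228273]
[0.02, 0, -0.0556] [320.78408194 322.91520811]
[0, 0, -0.0556] [320.80853165 381.77399048]
[0.017, 0, 0.0804] [321.48754612 221.54511788]
[0, 0.015, -0.0556] [370.38577583 381.79096559]
[-0.017, 0, -0.0556] [320.82732906 427.02576574]
[0.023, 0, -0.0556] [320.78017168 313.50188255]
[0.003, 0, -0.0556] [320.80503389 373.35368332]
[0.02, 0, 0.0804] [321.4884643  217.18049136]
[0.003, 0.015, -0.0556] [370.78705447 373.37157741]
```

View pics/c3.png

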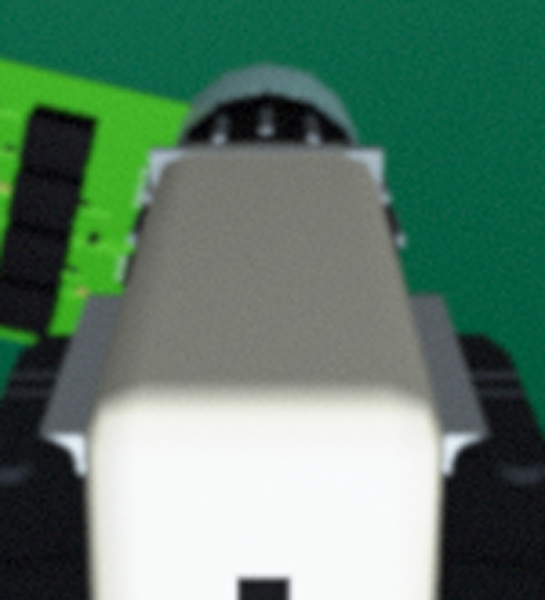

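Slot, top edge and hood tip match the prediction for a scope sitting 3 mm toward tool +x, with its nose about 80 mm beyond the TCP, untilted. Next I go above the chip, stopping about 25 mm higher than the final pose.

Call:
{"method": "drive_tool", "body": {"commands": [[[0,0,0,15,1,0,10],[0,0,0,40,2,0,10],[0,0,0,62,3,0,10],[0,0,0,76.5,3,10,10],[0,0,0,76.5,3,35,10],[0,0,0,76.5,3,65,10],[0,0,0,76.5,3,90,10],[0,0,0,76.5,3,105,10],[0,0,0,76.5,3,105,10],[0,0,0,76.5,3,105,10]]]}}

```text
t: 5.97
tcp_pos: [0.5195, -0.2563, 0.1312]
eef_rot: [0.001, 0.75, -0.661, -0.001]
ft_force: [-0.1, 0.6, -1.5]
gripper_width: 0.344
grasp_force: 56.0
```

```bash
cat > chk.py <<'E'
from h import *
import sys
s,im=cam("scene"); print(s["tcp_pos"],s["eef_rot"],s["ft_force"],s["grasp_force"])
q=np.array(s["eef_rot"]); M=R.from_quat(q[[1,2,3,0]]).as_matrix()
n=s["tcp_pos"]+M@[.003,.0003,.0804]; print("nose est",n)
K,Rw,c=T("scene")
px=lambda p:(lambda q:q[:2]/q[2])(K@(Rw.T@(np.array(p)-c)))
print("px nose",px(n),"px chip",px([.5188,-.2627,.0146]))
u,v=px(n).astype(int); x0,y0=u-40,v-45
z=cv2.resize(im[y0:y0+75,x0:x0+80],(800,600)[:1]+(600,) if 0 else (640,600),interpolation=cv2.INTER_CUBIC)
f=lambda p:tuple(int(k) for k in ((px(p)-[x0,y0]+.5)*8))
for a in np.linspace(0,2*np.pi,24): cv2.circle(z,f(n+[.017*np.cos(a),.017*np.sin(a),0]),2,(255,0,0),-1)
cv2.circle(z,f([.5188,-.2627,.0146]),3,(255,255,0),-1)
save(sys.argv[1],z)
E
python3 chk.py s4
```

```text
[ 0.51950203 -0.25631855  0.13116496] [ 6.95613921e-04  7.50300952e-01 -6.61095058e-01 -1.14954631e-03] [-0.11951762  0.55247988 -1.53560666] 56.00245714187622
nose est [ 0.51936949 -0.25929417  0.0507636 ]
px nose [169.39318935 258.10965959] px chip [170.92520712 265.97293244]
```

View pics/s4.png

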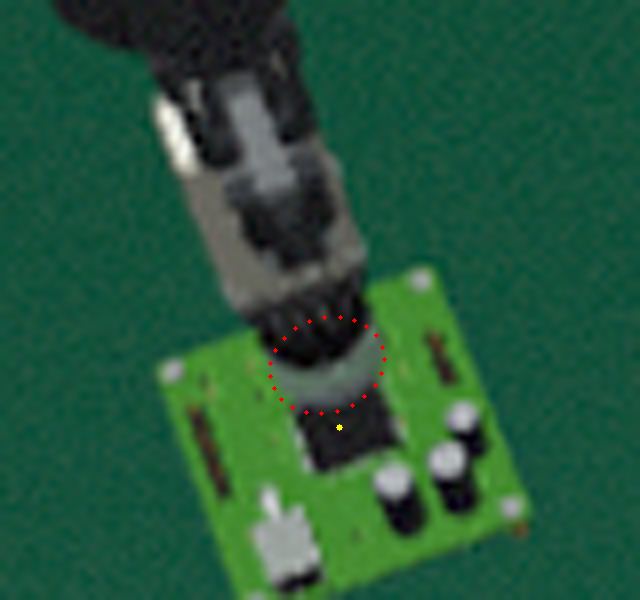

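Scene crop: the predicted hood rim (red) matches the hood well. The chip's middle appears near (350,428), slightly right of my mark at (339,427). I'll measure it in the clean first scene picture.

Run:
```python
from h import *
im=np.load("scene0.npy"); hsv=cv2.cvtColor(im,cv2.COLOR_RGB2HSV)
g=cv2.inRange(hsv,(40,120,90),(75,255,255)); k=np.zeros_like(g); k[235:300,140:203]=g[235:300,140:203]
c=max(cv2.findContours(k,0,2)[0],key=cv2.contourArea)[:,0].astype(float)
print("board",cv2.minAreaRect((ray("scene",c,.0116)[:,:2]*1000).astype(np.float32)))
d=cv2.inRange(hsv,(0,0,0),(180,255,75)); k=np.zeros_like(d); k[256:276,161:181]=d[256:276,161:181]
c=max(cv2.findContours(k,0,2)[0],key=cv2.contourArea)[:,0].astype(float)
print("chip",cv2.minAreaRect((ray("scene",c,.0146)[:,:2]*1000).astype(np.float32)),c.mean(0))
# wrist now
s,im=cam("wrist"); np.save("w5.npy",im); hsv=cv2.cvtColor(im,cv2.COLOR_RGB2HSV)
g=cv2.inRange(hsv,(40,120,90),(75,255,255)); ys,xs=np.where(g); print(xs.min(),xs.max(),ys.min(),ys.max())
save("w5",im[120:420,130:530])
```

```text
board ((521.8599853515625, -263.0541687011719), (104.31995391845703, 92.60719299316406), 7.257318019866943)
chip ((518.2857666015625, -260.5863952636719), (26.758962631225586, 26.21726417541504), 7.995595455169678) [172.5        265.70833333]
2 387 162 408
```

View pics/w5.png

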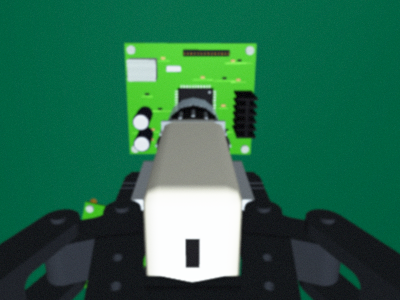

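The wrist crop shows the chip behind the hood at (196,97), with the hood at (192,108). I'll measure the sideways offset in that picture.

Run:
```python
from h import *
im=np.load("w5.npy"); s=manip.sense(); hsv=cv2.cvtColor(im,cv2.COLOR_RGB2HSV)
g=cv2.inRange(hsv,(40,120,90),(75,255,255))
for r in range(208,242,3):
    row=np.where(g[r,285:365]==0)[0]+285; print(r,row[[0,-1]],im[r,296:352:4,1])
t=np.array(manip.camera_model("wrist")["tool_from_camera"]);K,Rw,c=T("wrist",s)
q=np.array(s["eef_rot"]); M=R.from_quat(q[[1,2,3,0]]).as_matrix()
f=lambda p:(lambda q:q[:2]/q[2])(K@(Rw.T@(np.array(p)-c)))
n=s["tcp_pos"]+M@[.003,0,.0804]
print(n,"hood L/R",f(n+M@[0,-.017,0]),f(n+M@[0,.017,0]),"front",f(n+M@[.017,0,0]))
C=np.array([.5187,-.262,.0146]); print("chip L/R",f(C+M@[.014,-.014,0]),f(C+M@[.014,.014,0]))
```

```text
208 [310 340] [205 208 207 118 112 118 119 118 118 113 120 111 195 208]
211 [305 345] [204 206 210 108  36  38  35  36  33  37  41 114 212 207]
214 [305 345] [205 204 214 111  32  33  33  34  38  36  35  55 211 208]
217 [305 345] [204 202 211 110  36  41  58  71  49  34  35  32 219 205]
220 [305 345] [206 205 214 108  81 103 117 122 119 109  60  29 221 206]
223 [305 345] [201 206 206 121 107 118 125 123 126 130 124  53 213 204]
226 [304 364] [204 203 173 116 112  93  65  38  73 113 124 123 216 201]
229 [303 345] [205 204 136  91  17   8  12  31   4  14  54 127 195 205]
232 [301 364] [206 179 103  20  42  11  22  58  12  17  45  57 170 201]
235 [300 346] [200 133  15  34  49  18  39 115   8  16  69   5  81 199]
238 [299 364] [197  80  33 102  76  32  45  52  39  37 145  38  41 174]
241 [291 364] [169 140 132 130 128 128 126 130 131 129 131 130 132 163]
[ 0.52145533 -0.26006385  0.05309983] hood L/R [296.58338826 241.48042169] [346.38141349 241.51049391] front [321.48869674 217.17683285]
chip L/R [307.49039526 208.01173347] [343.46127074 208.03568569]
```

Call:
{"method": "drive_tool", "body": {"commands": [[[0,0,0,0.5,0.7,4,10],[0,0,0,1,1.3,8,10],[0,0,0,1,1.3,10,10],[0,0,0,1,1.3,10,10],[0,0,0,1,1.3,10,10]]]}}

```text
t: 6.48
tcp_pos: [0.5188, -0.2583, 0.1223]
eef_rot: [0.0, 0.75, -0.661, 0.0]
ft_force: [0.0, 0.1, -2.4]
gripper_width: 0.347
grasp_force: 56.0
```

Run:
```python
from h import *
P=[];Q=[]
for i in range(12):
    im=manip.camera("scene"); s=manip.sense(); P.append(s["tcp_pos"]); Q.append(s["eef_rot"])
P=np.array(P); print(P.mean(0),P.std(0)); q=np.mean(Q,0); M=R.from_quat(q[[1,2,3,0]]).as_matrix(); n=P.mean(0)+M@[.003,0.0003,.0804]; print("nose",n, "x dir",np.degrees(np.arctan2(M[1,0],M[0,0])))
K,Rw,c=T("scene"); f=lambda p:(lambda q:q[:2]/q[2])(K@(Rw.T@(np.array(p)-c)))
u,v=f(n).astype(int); x0,y0=u-25,v-25
z=cv2.resize(im[y0:y0+50,x0:x0+50],(600,600),interpolation=cv2.INTER_CUBIC)
for a in np.linspace(0,2*np.pi,30): cv2.circle(z,tuple(int(k) for k in (f(n+[.017*np.cos(a),.017*np.sin(a),0])-[x0,y0]+.5)*12),2,(255,0,0),-1)
save("s6",z)
```

```text
[ 0.51889289 -0.25823477  0.12239229] [4.30254282e-05 4.03657076e-05 7.33343560e-05]
nose [ 0.51898602 -0.26125505  0.04199255] x dir -82.8079250824445
```

View pics/s6.png

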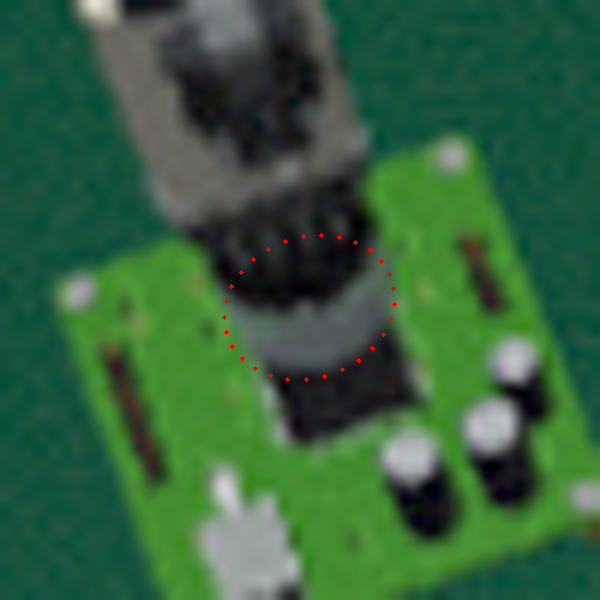

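The hood is centred over the chip, and the drawn rim matches it within about 1 px. The hood may be up to 2 mm higher than estimated. I'll descend 18 mm.

Call:
{"method": "drive_tool", "body": {"commands": [[[0,0,0,0,0,4,10],[0,0,0,0,0,9,10],[0,0,0,0,0,14,10],[0,0,0,0,0,17,10],[0,0,0,0,0,18,10],[0,0,0,0,0,18,10],[0,0,0,0,0,18,10],[0,0,0,0,0,18,10],[0,0,0,0,0,18,10],[0,0,0,0,0,18,10]]]}}

```text
t: 7.92
tcp_pos: [0.519, -0.2582, 0.1045]
eef_rot: [-0.0, 0.75, -0.661, 0.0]
ft_force: [-0.4, 0.5, -2.2]
gripper_width: 0.347
grasp_force: 56.0
```

Run:
```python
from h import *
for i in range(8): im=manip.camera("scene")
s=manip.sense(); q=np.array(s["eef_rot"]); M=R.from_quat(q[[1,2,3,0]]).as_matrix(); n=s["tcp_pos"]+M@[.003,0.0003,.0804]
print("nose",n,"xdir",np.degrees(np.arctan2(M[1,0],M[0,0])),"tilt",M[2],s["t"],s["ft_force"],s["grasp_force"],abs(s["dq"]).max())
K,Rw,c=T("scene"); f=lambda p:(lambda q:q[:2]/q[2])(K@(Rw.T@(np.array(p)-c)))
u,v=f(n).astype(int); x0,y0=u-25,v-25
z=cv2.resize(im[y0:y0+50,x0:x0+50],(600,600),interpolation=cv2.INTER_CUBIC)
for a in np.linspace(0,2*np.pi,30): cv2.circle(z,tuple(int(k) for k in (f(n+[.017*np.cos(a),.017*np.sin(a),0])-[x0,y0]+.5)*12),2,(255,0,0),-1)
C=np.array([.5187,-.262,.0146])
save("s7",z)
```

```text
nose [ 0.51891077 -0.26121599  0.02388737] xdir -82.81096403805861 tilt [-1.15501761e-05 -3.88176244e-05 -9.99999999e-01] 8.3167 [ 0.18567151 -0.04625776 -1.96000329] 56.00485324859619 0.0016107204577167026
```

View pics/s7.png

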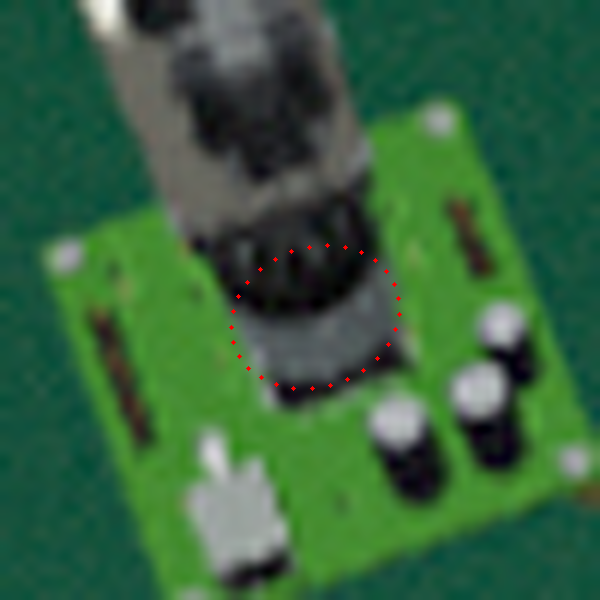

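The hood's lower edge matches the predicted rim. It is centred on the chip, about 10 mm above it, still and upright, and the wrist force equals the scope's weight. I'm handing in.

```bash
python3 -c "
from plant import manip
print(manip.hand_in())"
```

```text
the job is handed in; nothing more can be done
None
```

I handed the job in with the microscope held still over the processor board's large chip at a 56 N grip. By my measurements it was upright, aligned to the chip's edges, centred within about 3 mm and about 10 mm above it. The hand-in returned no verdict.

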